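# Blank off the two duct stubs with the caps that fit

### The job

Close both open duct stubs with their matching metal end caps: put the large cap on the wide stub and the middle-sized cap on the narrow stub. Each cap must be fully seated, its plug inside the stub and its flange flat on the rim, and then let go. The smallest cap fits neither stub and is not needed.

Things in the scene. Friction and masses are not known exactly. Their poses are not given: they have to be found in the camera images.
- cap_large_knob (a point): Large loose metal end cap standing on the bench, 0.17-0.35 kg. Upward: tapered plug 20 mm high (72 mm across below, 91 at its top), flange 116 mm across, 4 thick, black upright round knob 28 mm across, 48 high, gripped from above. Point: middle of the knob, 24 mm above the flange's top, 28 above its underside, 48 above the plug's foot. z up; round, so yaw is free.
- cap_small_knob (a point): Middle-sized loose cap of the same make, 0.1-0.21 kg: plug 20 mm high (38 mm across below, 54 at its top), flange 78 mm across, 4 thick, same knob 28 mm across, 48 high. Point: middle of the knob, 24 mm above the flange's top, 28 above its underside, 48 above the plug's foot. z up; yaw is free. A third, unneeded cap nearby has a flange of only 52 mm.
- stub_large_mouth (a point): The wide duct stub: an open upright metal tube, 100 mm outside, 95 mm inside, 45 mm high, on a square metal box 120 mm wide and 40 mm high that is fixed to the bench. The point is the centre of its open mouth, level with the rim, 85 mm above the bench; z is up.
- stub_small_mouth (a point): The narrow duct stub: an open upright metal tube, 63 mm outside, 58 mm inside, 45 mm high, on a like box 120 mm wide and 40 mm high, fixed to the bench. The point is the centre of its open mouth, level with the rim, 85 mm above the bench; z is up.
Not all that is in view belongs to the job. Leave any purple look-alike of the part that bears stub_large_mouth alone. Leave any purple or turquoise look-alike of the part that bears cap_large_knob alone.

How it is judged:
At the end, for the whole second after the job is handed in: The large cap sits in the wide stub and the middle-sized cap in the narrow stub: each knob's middle within 12 mm of the stub's axis and 20 to 34 mm above its rim (28 mm when the flange lies on the rim), upright within 10 degrees, and let go (horizontal distance between cap_large_knob and stub_large_mouth below 0.012 m and z of cap_large_knob in the frame of stub_large_mouth between 0.02 and 0.034 m and angle between each of cap_large_knob, cap_small_knob's own z axis and vertical below 0.17 rad and horizontal distance between cap_small_knob and stub_small_mouth below 0.012 m and z of cap_small_knob in the frame of stub_small_mouth between 0.02 and 0.034 m); the robot touches nothing.
It also fails if it takes over 58 s, if anything falls off the work surface, if the arm or the gripper's body presses on something with over 40 N, if the wrist force passes 120 N, or if a joint passes its speed limit or range.

### The arm

A 6-joint arm with a two-finger parallel gripper is mounted at the origin on the work surface. World frame = base frame: x ahead of the robot, y to its left, z up, the work surface at z = 0. Lengths are in m, angles in rad, forces in N, time in s.
With the tool pointing down it reaches from about 0.275 to 0.875 m from the base axis. Payload 12.5 kg.
Tool frame: the origin (TCP) lies on the centre line of the jaws, within the pads' length; the fingertips stand r.finger_overhang ahead of it and the grasp point (between the pads) lies 3 mm ahead of it (r.finger_overhang is the distance from the TCP to the fingertips, in m); z points along the fingers, y is the direction in which the jaws open and shut (so a half turn about z gives the same grasp; the last joint's range is limited). The gripper opens to 85 mm and grips with 20 to 120 N. Pads are 22 mm wide; open, the fingers measure 114 mm over their backs; the gripper's body (76 mm by 85 mm) begins 54 mm behind the grasp point. The pads swing forward as they close: fully open they stand 13 mm farther back than shut.
Start: joints at [1.09, 0.351, 1.652, -0, 1.139, -0.085], TCP at [0.212, 0.507, 0.253] pointing down, gripper open.
Joint ranges: [-2.75, 2.75], [-0.79, 2.1], [0.01, 2.65], [-1.57, 4.71], [0.07, 3.14], [-2.87, 2.87]. Speed limits (rad/s): [2.22, 2.22, 2.79, 3.14, 3.14, 3.14].

### API

Orientations are given as a unit quaternion [x, y, z, w].
In Python, from cell import r, optics gives the robot as it stands. The module is installed in compiled form; this text tells all that it offers. Calls block until the motion is done:
- r.move_to(position, orientation): joint-space move of the TCP to a pose.
- r.move_linear(position, rot=None, vel=0.15): straight line of the TCP; rot=None keeps the orientation; vel is the mean speed in m/s.
- r.set_joints(angles): joint-space move.
- r.set_gripper(opening, squeeze=None): opening from 0.0 (shut) to 1.0 (fully open); squeeze is the grip in N (None keeps the last); returns when the fingers have stopped.
- r.sleep(seconds).
- r.inverse_kinematics(position, orientation): joint angles nearest the present ones, or None.
- optics.get_image(name): name is "scene" or "top" or "wrist"; returns a dict with "pixels" (384x512x3 uint8, red, green, blue), "depth" (384x512 float32, m along the optical axis (not along the pixel's ray), 0 where there is no reading), "fx", "fy", "cx", "cy" (pixels), "D" ([k1, k2, p1, p2, k3] as OpenCV has them; the pictures are not rectified), "camera_from_world" (4x4, takes a point from world to camera coordinates); the wrist camera has in their place "mount" (4x4, takes a point from camera to tool coordinates, whose origin is the TCP and whose axes are the flange's). Camera axes: x right, y down, z forward; pixel columns grow to the right and rows downward; lengths in m; the calibration is good to about 2 mm. A picture is of the moment at which its call begins: read the wrist's pose just before it.
A pose or a line that the arm cannot do raises r.PlanningError and nothing moves.
- r.hand_in(): hands the job in, once; it reports no verdict.
Readings, each from a call of its own:
- r.current_t(): time.
- r.current_q(): joint angles.
- r.current_qvel(): joint speeds.
- r.current_effort(): joint torques, N m.
- r.current_tool_pos(): TCP position.
- r.current_ee_rot(): TCP orientation.
- r.current_contact_force(): force on the tool from outside, world axes, zero at the start.
- r.current_torque(): the same for the moment, N m.
- r.current_opening(): opening from 0.0 (shut) to 1.0 (fully open).
Only numpy, scipy, OpenCV 4.12 (cv2) and the standard library are available. Lean on these libraries where they do the work, as an engineer would, in place of code of your own. Each camera call takes 0.05 s, during which the arm holds its last target.

## Working session

There is one attempt and no reset: what is moved stays moved. The work goes in short steps, each a Python script; the robot and the scene stay as the last script left them, time stands still between calls to the robot, and variables do not carry over. Pictures are saved under pics/ and viewed, and the job is handed in when it is done.

```bash
mkdir -p pics; ls; python3 - <<'E'
from cell import r, optics
import cv2,numpy as np
print(r.current_t(), r.current_tool_pos(), r.current_ee_rot(), r.finger_overhang)
for n in("scene","top","wrist"):
    d=optics.get_image(n)
    np.savez(f"{n}0.npz",**d)
    cv2.imwrite(f"pics/{n}0.png",d["pixels"][:,:,::-1])
    print(n,d["fx"],d["fy"],d["cx"],d["cy"],d["D"],d.get("camera_from_world",d.get("mount")))
E
```

```text
pics
0.0 [0.21189633 0.50720308 0.25276442] [ 1.96613412e-01  9.80480912e-01 -5.70084998e-04 -1.48914002e-04] 0.022
scene 374.8663703637617 374.8663703637617 257.7383016092769 199.0994914306959 [-0.00741105  0.          0.          0.          0.        ] [[ 0.59915131  0.80059304 -0.00827582 -0.28754061]
 [ 0.48314573 -0.36978243 -0.79361903 -0.20281722]
 [-0.63842612  0.47149945 -0.60835874  1.29614717]
 [ 0.          0.          0.          1.        ]]
top 396.8249152033402 396.8249152033402 253.80285209774914 193.49556268344355 [-0.03589293  0.          0.          0.          0.        ] [[-0.00995027 -0.99993767  0.00506539 -0.05250472]
 [-0.98994386  0.00913572 -0.1411655   0.53414522]
 [ 0.14111043 -0.00641909 -0.98997305  0.91761498]
 [ 0.          0.          0.          1.        ]]
wrist 270.2680189272023 270.2680189272023 254.8706278328268 194.78503182890262 [0.00160658 0.         0.         0.         0.        ] [[-7.17278128e-04 -9.56764943e-01 -2.90861359e-01  7.53535981e-02]
 [ 9.99999394e-01 -9.29066510e-04  5.90042530e-04  1.00860630e-04]
 [-8.34761555e-04 -2.90860760e-01  9.56765029e-01 -1.21902745e-01]
 [ 0.00000000e+00  0.00000000e+00  0.00000000e+00  1.00000000e+00]]
```

View pics/scene0.png

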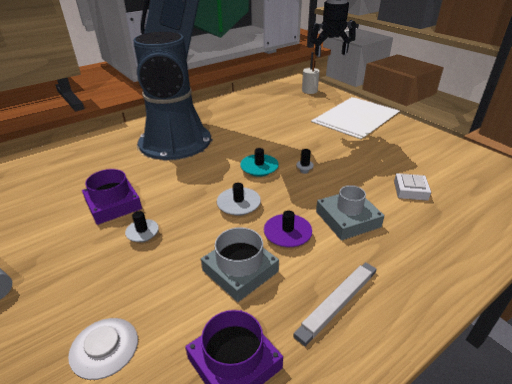

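View pics/top0.png

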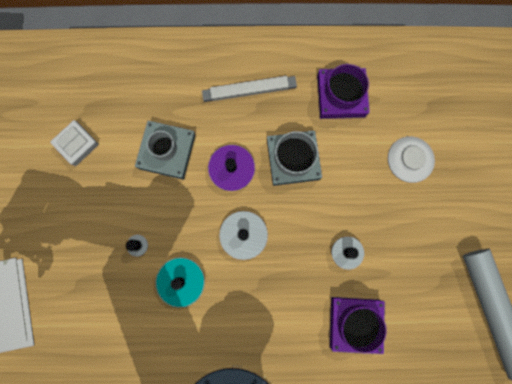

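View pics/wrist0.png

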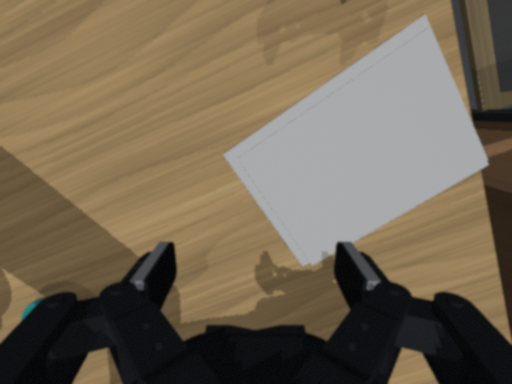

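Top view candidates:
- **Large cap:** silvery at (243,235). Look-alikes are purple (231,167) and turquoise (180,283). The plate at (411,159) has no knob.
- **Middle cap:** silvery at (348,252). The tiny one at (136,245) is the unneeded cap.
- **Wide stub:** grey at (295,157). Look-alikes are purple at (344,92) and (358,326).
- **Narrow stub:** grey at (163,147).

I'll measure these and check a crop.

```bash
cat > h.py <<'E'
import numpy as np, cv2
def K(d): return np.array([[d["fx"],0,d["cx"]],[0,d["fy"],d["cy"]],[0,0,1.]])
def cfw(d,T=None):
    return np.array(d["camera_from_world"]) if T is None else T
def cast(d,px,z,T=None):
    T=cfw(d,T); px=np.asarray(px,float).reshape(-1,1,2)
    n=cv2.undistortPoints(px,K(d),np.array(d["D"],float)).reshape(-1,2)
    rays=np.c_[n,np.ones(len(n))]@T[:3,:3]; o=-T[:3,:3].T@T[:3,3]
    return o+rays*((z-o[2])/rays[:,2])[:,None]
def cloud(d,T=None):
    T=cfw(d,T); h,w=d["depth"].shape
    v,u=np.mgrid[:h,:w]
    n=cv2.undistortPoints(np.stack([u,v],-1).reshape(-1,1,2).astype(float),K(d),np.array(d["D"],float)).reshape(-1,2)
    p=np.c_[n,np.ones(len(n))]*d["depth"].reshape(-1,1)
    return ((p-T[:3,3])@T[:3,:3]).reshape(h,w,3)
def circ(p):
    A=np.c_[2*p[:,:2],np.ones(len(p))]
    s=np.linalg.lstsq(A,(p[:,:2]**2).sum(1),rcond=None)[0]
    return s[:2],np.sqrt(s[2]+s[0]**2+s[1]**2)
E
python3 - <<'E'
import numpy as np,cv2
from h import *
d=dict(np.load("top0.npz")); P=cloud(d); pic=d["pixels"]
hsv=cv2.cvtColor(pic,cv2.COLOR_RGB2HSV)
for n,(u,v),h in[("capL",(243,235),32),("capM",(348,252),26),("capS",(136,245),18)]:
    # grey flange or black knob
    m=np.zeros(pic.shape[:2],np.uint8)
    sat=(hsv[...,1]<60)|(hsv[...,2]<50); m[v-h:v+h,u-h:u+h]=sat[v-h:v+h,u-h:u+h]*255
    c=max(cv2.findContours(m,0,1)[0],key=cv2.contourArea); hull=cv2.convexHull(c).reshape(-1,2)
    w=cast(d,c.reshape(-1,2),.024); print(n,"contour circle",circ(w),cv2.fitEllipse(c))
    Q=P[v-h:v+h,u-h:u+h]; s=sat[v-h:v+h,u-h:u+h]
    kn=(hsv[v-h:v+h,u-h:u+h,2]<60)&(Q[...,2]>.05)
    print("  knob-ish z max",np.percentile(Q[...,2],99.5), "top pts mean",Q[Q[...,2]>.066].mean(0) , (Q[...,2]>.066).sum(), "flange z",np.median(Q[...,2][s]))
for n,(u,v),h in[("stL",(295,157),32),("stS",(163,147),32)]:
    Q=P[v-h:v+h,u-h:u+h].reshape(-1,3); q=Q[(Q[:,2]>.079)&(Q[:,2]<.092)]
    print(n,len(q),np.median(q[:,2]),circ(q),(q.min(0)+q.max(0))/2, np.ptp(q,axis=0))
x=cv2.resize(pic[110:310,100:400],None,fx=2.6,fy=2.6,interpolation=cv2.INTER_CUBIC)
cv2.imwrite("pics/crop1.png",x[:,:,::-1])
E
```

```text
capL contour circle (array([ 0.43555515, -0.03088322]), np.float64(0.057568210598260415)) ((243.0745086669922, 234.9069061279297), (47.61591339111328, 48.18557357788086), 0.6277073621749878)
  knob-ish z max 0.9840829391490175 top pts mean [ 0.42857839 -0.03391228  0.22664132] 136 flange z 0.024876166027853586
capM contour circle (array([ 0.39052785, -0.28125346]), np.float64(0.038390688017067194)) ((347.4182434082031, 252.5048828125), (31.53303337097168, 32.56862258911133), 143.42132568359375)
  knob-ish z max 0.5170128628142683 top pts mean [ 0.39107697 -0.25616415  0.1703821 ] 130 flange z 0.02509168580238144
capS contour circle (array([0.4127299, 0.2251921]), np.float64(0.025041910711323664)) ((136.6759490966797, 245.1941680908203), (20.365745544433594, 21.433597564697266), 31.8328914642334)
  knob-ish z max 0.07533934164923735 top pts mean [0.41202945 0.2148456  0.10255033] 121 flange z 0.027449578458832127
stL 198 0.08515386393985122 (array([ 0.62339525, -0.15606948]), np.float64(0.04852152575821887)) [ 0.62308526 -0.15664453  0.0840385 ] [0.09845911 0.0986536  0.01001772]
stS 126 0.08486484487181148 (array([0.64716289, 0.16044582]), np.float64(0.02950834187205769)) [0.64645008 0.16098984 0.08528614] [0.06225109 0.06008789 0.01236344]
```

View pics/crop1.png

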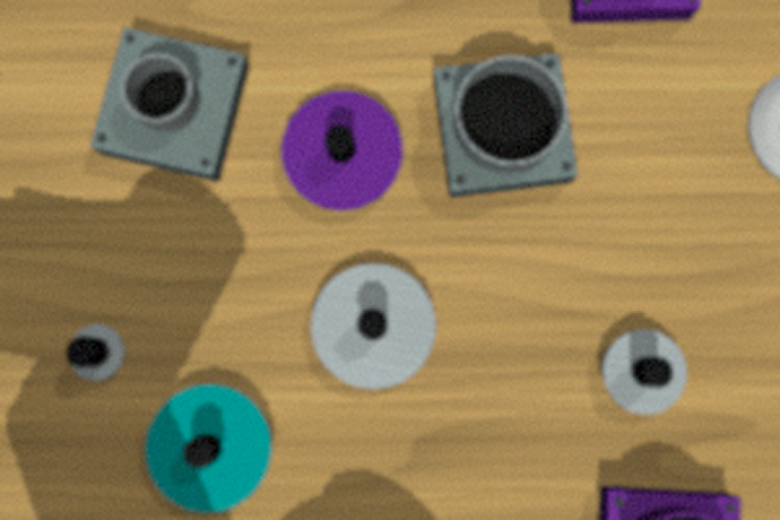

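The crop confirms the choices: the measured flange radii (57.6, 38.4 and 25 mm) match 116, 78 and 52 mm. Rim heights are about 85 mm. Next, a cross-check from the scene camera.

```bash
python3 - <<'E'
import numpy as np,cv2
from h import *
d=dict(np.load("scene0.npz")); P=cloud(d)
hsv=cv2.cvtColor(d["pixels"],cv2.COLOR_RGB2HSV)
for n,c,R,z in[("capL",(.4356,-.0309),.058,.024),("capM",(.3905,-.2813),.039,.024),("stL",(.6234,-.1561),.05,.085),("stS",(.6468,.1605),.0315,.085)]:
    D=np.hypot(P[...,0]-c[0],P[...,1]-c[1])
    m=(D<R+.012)&(abs(P[...,2]-z)<.005); q=P[m]
    print(n,len(q),np.median(q[:,2]),"mid",(np.percentile(q,1,axis=0)+np.percentile(q,99,axis=0))[:2]/2,np.ptp(q,axis=0),"circ",circ(q) if n[0]=="s" else "")
    if n[0]=="c":
        k=P[(D<.03)&(P[...,2]>.035)&(P[...,2]<.08)]; print("  knob",k.mean(0),k.max(0)[2])
        mm=(m|((D<.03)&(P[...,2]>.015)&(P[...,2]<.08)&(0<1))).astype(np.uint8)
E
```

```text
capL 809 0.022412739337279743 mid [ 0.43756696 -0.03361322] [0.11562498 0.11598959 0.00986679] circ 
  knob [ 0.4428136  -0.03649282  0.0577593 ] 0.07346955655367553
capM 443 0.022266196515859756 mid [ 0.39405944 -0.28361934] [0.07601052 0.07643881 0.00961837] circ 
  knob [ 0.39834572 -0.28478752  0.05819562] 0.07188606865009307
stL 227 0.08288247085403215 mid [ 0.62615107 -0.15857126] [0.09865215 0.09888567 0.00571441] circ (array([ 0.62565602, -0.15826361]), np.float64(0.04853287116698725))
stS 112 0.08282370597713344 mid [0.64867207 0.1591962 ] [0.06208953 0.06186155 0.00525889] circ (array([0.64885453, 0.15901946]), np.float64(0.029995409131603458))
```

The two views differ by a constant shift of about 2.5 mm in both axes, so relative vectors agree to about 1 mm. I'll refine with the wrist camera, going to the wide stub first and then the large cap.

```bash
cat >> h.py <<'E'
from scipy.spatial.transform import Rotation as Ro
def down(az):  # tool x at azimuth az
    return np.array([np.cos(az/2),np.sin(az/2),0,0])
def wristT(pos,rot,d):
    W=np.eye(4); W[:3,:3]=Ro.from_quat(rot).as_matrix(); W[:3,3]=pos
    return np.linalg.inv(W@np.array(d["mount"]))
def look(name):
    from cell import r,optics
    p,q=r.current_tool_pos(),r.current_ee_rot(); d=optics.get_image("wrist")
    cv2.imwrite(f"pics/{name}.png",d["pixels"][:,:,::-1]); T=wristT(p,q,d)
    np.savez(name+".npz",T=T,**d); return d,T
def meas(d,T,c,R,z,tol=.005):
    P=cloud(d,T); D=np.hypot(P[...,0]-c[0],P[...,1]-c[1])
    q=P[(D<R+.01)&(abs(P[...,2]-z)<tol)&(d["depth"]>0)]
    return len(q),np.median(q[:,2]),(np.percentile(q,.5,axis=0)+np.percentile(q,99.5,axis=0))[:2]/2,np.ptp(q,axis=0)[:2],circ(q)
E
python3 - <<'E'
from cell import r
from h import *
q=down(np.pi/2)
for n,c,R,z in[("stL",(.6246,-.1573),.05,.085),("capL",(.4366,-.0322),.058,.024)]:
    r.move_to([c[0],c[1]-.03,z+.2],q); r.sleep(.2)
    d,T=look("w_"+n); print(n,r.current_t(),r.current_tool_pos(),meas(d,T,c,R,z))
E
```

```text
stL 3.2417 [ 0.62467912 -0.18697827  0.2850208 ] (691, np.float64(0.08576484351932206), array([ 0.62216053, -0.1570122 ]), array([0.09877191, 0.09812527]), (array([ 0.62237032, -0.15636652]), np.float64(0.04819573185282823)))
capL 4.425 [ 0.43723011 -0.06258368  0.2240362 ] (6848, np.float64(0.02516191597956431), array([ 0.43375807, -0.03041631]), array([0.1151268 , 0.11517437]), (array([ 0.43373932, -0.03031345]), np.float64(0.042415421605895245)))
```

View pics/w_stL.png

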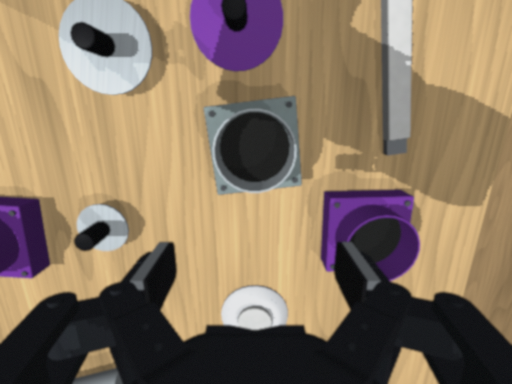

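View pics/w_capL.png

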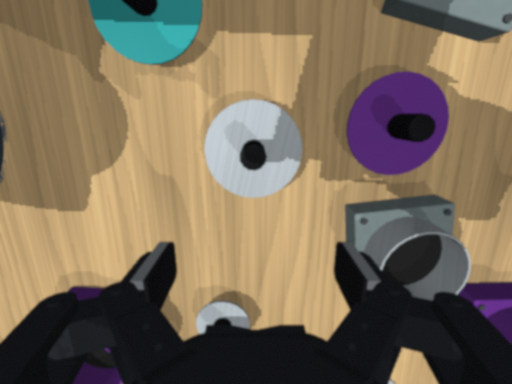

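Both targets sit near (254,148) in the wrist views. The relative vector from cap to stub is (0.1885,-0.1263), in agreement with the other cameras. To remove the camera bias, I'll pinch the cap in two directions so it's centred on the TCP, then view it again.

```bash
python3 - <<'E'
from cell import r
from h import *
c=(.4355,-.0315); z=.053
for az in(0,np.pi/2):
    q=down(az)
    r.move_to([c[0],c[1],.16],q); r.move_linear([c[0],c[1],z],vel=.2)
    r.set_gripper(0.0,20); print(az,r.current_opening(),r.current_contact_force(),r.current_tool_pos())
    p=np.array(r.current_tool_pos())
    r.set_gripper(0.8); r.move_linear([c[0],c[1],.16],vel=.25)
print("pinch tcp",p)
r.move_to([c[0],c[1]-.03,.224],q); r.sleep(.2)
d,T=look("w_capL2"); print(r.current_t(),meas(d,T,c,.058,.024))
E
```

```text
0 0.3219412454668344 [-1.61496427 -1.84756747  7.25117662] [ 0.43569246 -0.03159334  0.05339541]
1.5707963267948966 0.3254777471348242 [-3.42733117  0.02085963  8.75668978] [ 0.4358871 -0.0315637  0.0537306]
pinch tcp [ 0.4358871 -0.0315637  0.0537306]
12.3833 (6871, np.float64(0.025183030726145066), array([ 0.43441663, -0.03018636]), array([0.11473857, 0.11426585]), (array([ 0.4344012 , -0.03023861]), np.float64(0.042399185506841235)))
```

View pics/w_capL2.png

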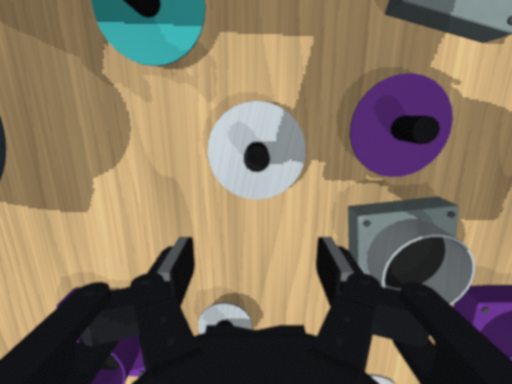

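The wrist bias is (+1.5,-1.4) mm, so the wide stub is at about (0.6238,-0.1580). The closed opening of 0.325 is 28 mm, matching the knob. Now I'll pick up the cap and place it.

```bash
python3 - <<'E'
from cell import r
from h import *
c=(.4357,-.0315); s=(.6238,-.1580)
r.move_linear([c[0],c[1],.12],vel=.25); r.move_linear([c[0],c[1],.053],vel=.15)
r.set_gripper(0.0,50); zg=r.current_tool_pos()[2]; print(r.current_opening(),zg)
r.move_linear([c[0],c[1],.19],vel=.2); print(r.current_contact_force(),r.current_opening())
r.move_linear([s[0],s[1],.19],vel=.25); r.sleep(.2)
p=r.current_tool_pos(); print(p); e=np.array(s)-p[:2]; t=np.array(s)+e
f0=np.array(r.current_contact_force()); print(f0)
for dz in(.045,.012,.008,.005,.003,.001):
    r.move_linear([t[0],t[1],zg+.065+dz],vel=.12 if dz>.04 else .08)
    f=np.array(r.current_contact_force())-f0; print(dz,r.current_tool_pos(),f.round(1))
    if np.linalg.norm(f)>10: break
print(r.current_t(),r.current_opening())
E
```

```text
0.31330284751556 0.053767179339816056
[-0.06610176 -0.1783562  -3.20246179] 0.311792442131443
[ 0.62340941 -0.15753422  0.19022994]
[ 0.01778764  0.70884928 -2.96269005]
0.045 [ 0.62391016 -0.15829464  0.16350087] [-0.3 -1.4 -0.1]
0.012 [ 0.62416412 -0.15845817  0.13051453] [ 1.  -0.5  1. ]
0.008 [ 0.62419052 -0.15845336  0.12677442] [ 1.  -0.7  0.6]
0.005 [ 0.62412211 -0.15844154  0.12360534] [ 0.1 -0.6 -0.2]
0.003 [ 0.62411244 -0.15843252  0.12162294] [ 0.2 -0.6 -0.3]
0.001 [ 0.62412849 -0.15845887  0.11964018] [ 0.1 -0.5 -0.9]
18.0333 0.31566657717579777
```

Went down freely with no contact force. Releasing, then checking.

```bash
python3 - <<'E'
from cell import r,optics
from h import *
r.set_gripper(0.8); p=r.current_tool_pos()
r.move_linear([p[0],p[1],.2],vel=.2)
r.move_linear([.6238,-.188,.285],vel=.2); r.sleep(.1)
d,T=look("w_capLs"); print(meas(d,T,(.623,-.157),.058,.089))
# next: narrow stub and middle cap
q=down(np.pi/2)
for n,c,R,z in[("stS",(.648,.1597),.0315,.085),("capM",(.3923,-.2825),.039,.024)]:
    if n=="capM": r.move_to([.52,-.06,.27],q)
    r.move_to([c[0],c[1]-.03,z+.2],q); r.sleep(.2)
    d,T=look("w_"+n); print(n,r.current_t(),r.current_tool_pos(),meas(d,T,c,R,z))
E
```

```text
(7062, np.float64(0.09015105137507776), array([ 0.62266998, -0.15702494]), array([0.11442302, 0.11503075]), (array([ 0.62264755, -0.15709578]), np.float64(0.04243517486792713)))
stS 21.2667 [0.64818465 0.12876594 0.28501246] (409, np.float64(0.08586954901642468), array([0.64618511, 0.1614892 ]), array([0.06175501, 0.06138941]), (array([0.64610031, 0.16166456]), np.float64(0.0298173801841116)))
capM 23.5417 [ 0.39284308 -0.31193498  0.22411931] (2704, np.float64(0.025132075268527336), array([ 0.38875531, -0.28107894]), array([0.07608943, 0.07687196]), (array([ 0.38864805, -0.28181763]), np.float64(0.029784266615132633)))
```

View pics/w_capLs.png

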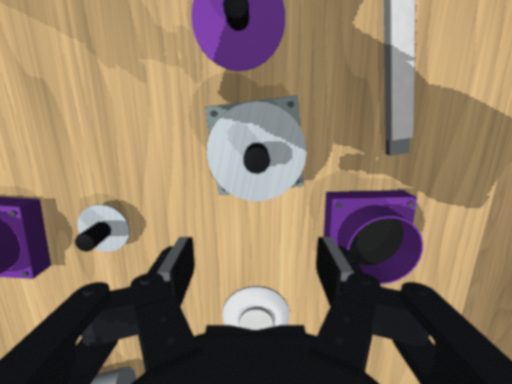

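View pics/w_stS.png

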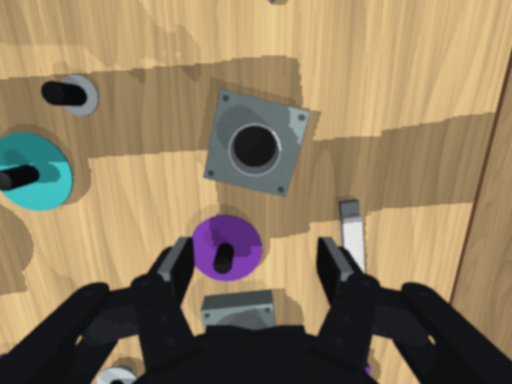

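View pics/w_capM.png

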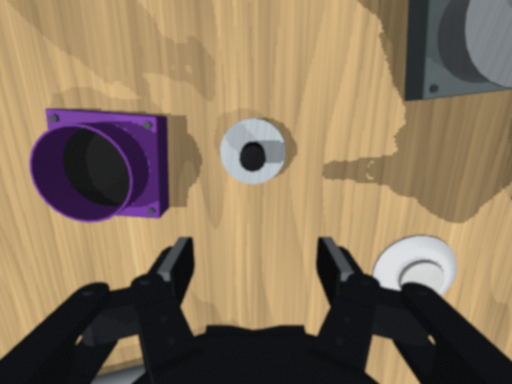

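- **Large cap:** seated and level. Its flange reads z 0.090 with a camera bias of +0.8 mm, and it's concentric with the earlier stub reading to 0.5 mm.
- **Middle cap:** bias-corrected position is (0.3903,-0.2825).
- **Narrow stub:** bias-corrected position is (0.6477,0.1600).

Now the same procedure for the middle cap.

```bash
python3 - <<'E'
from cell import r
from h import *
c=(.3902,-.2823); s=np.array((.6477,.1600))
for az,g in((0,20),(np.pi/2,50)):
    r.move_to([c[0],c[1],.13],down(az)); r.move_linear([c[0],c[1],.053],vel=.15)
    r.set_gripper(0.0,g); zg=r.current_tool_pos()[2]; print(r.current_opening(),r.current_tool_pos())
    if az==0: r.set_gripper(.8); r.move_linear([c[0],c[1],.13],vel=.2)
r.move_linear([c[0],c[1],.22],vel=.2); print(r.current_opening(),r.current_t())
r.move_to([.5,-.06,.24],down(np.pi/2))
r.move_to([s[0],s[1],.19],down(np.pi/2)); r.sleep(.3)
p=r.current_tool_pos(); print(p); t=s+(s-p[:2])
f0=np.array(r.current_contact_force())
for dz in(.045,.012,.008,.005,.003,.001):
    r.move_linear([t[0],t[1],zg+.065+dz],vel=.12 if dz>.04 else .08)
    f=np.array(r.current_contact_force())-f0; print(dz,r.current_tool_pos(),f.round(1))
    if np.linalg.norm(f)>10: break
print(r.current_t(),r.current_opening())
E
```

```text
0.3218479713553988 [ 0.39047346 -0.28250229  0.05366215]
0.31457775394595106 [ 0.39045072 -0.28253828  0.05374912]
0.3156285864436106 30.5917
[0.64775928 0.15922107 0.19046769]
0.045 [0.64739494 0.16070387 0.16337281] [ 0.9 -0.7  1. ]
0.012 [0.64765851 0.1607414  0.13050381] [0.6 0.5 0.1]
0.008 [0.64763911 0.16077443 0.12676411] [0.7 0.2 0.8]
0.005 [0.64755055 0.1607874  0.12359037] [-0.3  1.   0. ]
0.003 [0.64758424 0.16075724 0.1216333 ] [-0.1 -0.4  0.1]
0.001 [0.64756225 0.16075462 0.11958208] [0.2 0.1 0.2]
34.8417 0.31299496819515243
```

```bash
python3 - <<'E'
from cell import r,optics
from h import *
r.set_gripper(0.8); p=r.current_tool_pos()
r.move_linear([p[0],p[1],.2],vel=.2)
r.move_linear([.648,.13,.285],vel=.2); r.sleep(.1)
d,T=look("w_capMs"); print(meas(d,T,(.647,.161),.039,.089))
r.set_joints([1.09, 0.351, 1.652, 0, 1.139, -0.085])
d=optics.get_image("top"); T=cfw(d); cv2.imwrite("pics/top1.png",d["pixels"][:,:,::-1])
for c,R in(((.6234,-.1561),.058),((.6468,.1605),.039)): print(meas(d,T,c,R,.089))
d=optics.get_image("scene"); cv2.imwrite("pics/scene1.png",d["pixels"][:,:,::-1]); print(r.current_t())
E
```

```text
(2819, np.float64(0.09018052572559701), array([0.64598592, 0.16237577]), array([0.07682856, 0.07653382]), (array([0.64601129, 0.161436  ]), np.float64(0.02978081364656425)))
(1731, np.float64(0.08986200027323539), array([ 0.62375037, -0.15667371]), array([0.11418183, 0.11451436]), (array([ 0.6244033 , -0.15720416]), np.float64(0.04277538789129552)))
(641, np.float64(0.0900528629920551), array([0.64716639, 0.16151305]), array([0.07722394, 0.07534651]), (array([0.64829449, 0.16200933]), np.float64(0.02977694577040692)))
38.7917
```

View pics/scene1.png

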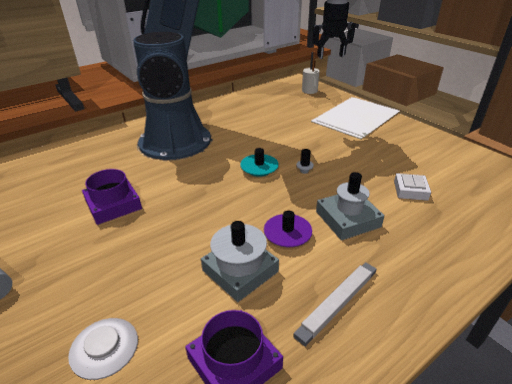

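View pics/top1.png

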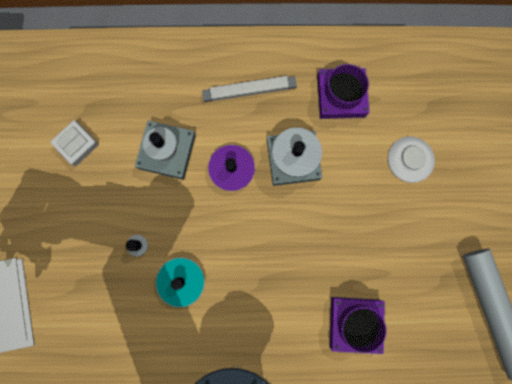

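Both caps sit flat and upright: the large at scene (238,245), the middle at (353,193). The arm is clear and nothing else has moved. Handing in.

```bash
python3 -c "
from cell import r
r.hand_in()"
```

```text
the job is handed in; nothing more can be done
```

Both caps are on their stubs and let go: the large cap on the wide stub and the middle-sized cap on the narrow one. The job was handed in at about 39 s. I centred each cap with two crossed pinches. I lowered it to about 1 mm above its seat and felt less than 1.5 N of change in contact force on the way down, then released it.

**Last checks:**
- **Height:** both flange tops read 0.090 m in the wrist and top views, against 0.089 m expected. The wrist camera reads about 1 mm high.
- **Centring:** each cap was within about 1 mm of its stub's axis, against the 12 mm allowed.
- **Clear:** the arm was back at its start pose, touching nothing. The look-alikes and the smallest cap had not moved.

**What disagreed:** the cameras differed from each other by 2–4 mm in absolute position. I corrected for this by re-viewing the large cap with the wrist camera after centring it on the tool. No check failed.

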